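Load the block heater from the carrying rack

TASK

Move the row of four capped amber vials from the white carrying rack into the block heater, standing each vial in the block bored for its size: the smallest vial in the smallest bore, and so on up to the largest. The blocks sit in the heater in an order of their own, so the row must be re-ordered to match. Set every vial down upright on the bottom of its bore, without dropping it or tipping any vial over, and let go.

Things in the scene. Friction and masses are not known exactly. Their poses are not given: they have to be found in the camera images.
- vial_17: the smallest of four round amber glass vials with black screw caps and a blank white paper label: 17 mm in diameter, 86 mm tall with the cap. Its straight glass side runs from 4 to 64 mm above its foot; grip it there, about 58 mm above the foot, with the fingers closing across the row. Origin: centre of its underside, z up along the vial.
- vial_26: the second smallest of four round amber glass vials with black screw caps and a blank white paper label: 26 mm in diameter, 90 mm tall with the cap. Its straight glass side runs from 4 to 68 mm above its foot; grip it there, about 58 mm above the foot, with the fingers closing across the row. Origin: centre of its underside, z up along the vial.
- vial_35: the second largest of four round amber glass vials with black screw caps and a blank white paper label: 35 mm in diameter, 94 mm tall with the cap. Its straight glass side runs from 4 to 72 mm above its foot; grip it there, about 58 mm above the foot, with the fingers closing across the row. Origin: centre of its underside, z up along the vial.
- vial_44: the largest of four round amber glass vials with black screw caps and a blank white paper label: 44 mm in diameter, 98 mm tall with the cap. Its straight glass side runs from 4 to 76 mm above its foot; grip it there, about 58 mm above the foot, with the fingers closing across the row. Origin: centre of its underside, z up along the vial.
- block_17: fixed aluminium block, 63 x 63 x 50 mm, with the smallest of the four bores: round, 26 mm wide, 28 mm deep from the block's top, dark rubber at the bottom; it is for the 17 mm vial. Origin: centre of the block's underside, on the axis of the bore; z up. The bore's floor is 22 mm and its mouth 50 mm above the origin. x points across the row of blocks, y along it.
- block_26: fixed aluminium block, 63 x 63 x 50 mm, with the second smallest of the four bores: round, 35 mm wide, 28 mm deep from the block's top, dark rubber at the bottom; it is for the 26 mm vial. Origin: centre of the block's underside, on the axis of the bore; z up. The bore's floor is 22 mm and its mouth 50 mm above the origin. x points across the row of blocks, y along it.
- block_35: fixed aluminium block, 63 x 63 x 50 mm, with the second largest of the four bores: round, 44 mm wide, 28 mm deep from the block's top, dark rubber at the bottom; it is for the 35 mm vial. Origin: centre of the block's underside, on the axis of the bore; z up. The bore's floor is 22 mm and its mouth 50 mm above the origin. x points across the row of blocks, y along it.
- block_44: fixed aluminium block, 63 x 63 x 50 mm, with the largest of the four bores: round, 53 mm wide, 28 mm deep from the block's top, dark rubber at the bottom; it is for the 44 mm vial. Origin: centre of the block's underside, on the axis of the bore; z up. The bore's floor is 22 mm and its mouth 50 mm above the origin. x points across the row of blocks, y along it.
- carry_rack: fixed white plastic carrying rack, 70 x 266 x 34 mm, with a row of four alike round wells 54 mm wide, 63.5 mm apart along its y axis (at -95, -32, +32 and +95 mm). The vials stand loosely in the wells on a floor 6 mm above the worktop; the holed plate's top is 30 mm and the end plates' top 34 mm above it. Origin: centre of its underside; x across the row, y along it.
- heater: fixed grey block heater, switched off, 94 x 266 x 60 mm, display and keys on its front (-x) side; the four aluminium blocks sit in its open top in a row along its y axis, 63.5 mm apart, in any order, their tops 62 mm and the floors of their bores 34 mm above the worktop. Origin: on the worktop below the middle of the row of blocks; the housing reaches 52 mm to -x and 42 mm to +x of it.
There are look-alikes about, which are no part of the job. Leave any blue look-alike of the vial_44 alone.

How it is judged (in metres and radians):
At the end, for the whole second after the job is handed in: Each of the four vials stands released and at rest in the bore of its own size: its axis within 9 mm of the block's, its foot within 5 mm of the bore's floor, leaning less than 0.15 rad (horizontal distance between vial_17 and block_17 below 0.009 m and z of vial_17 in the frame of block_17 between 0.017 and 0.027 m and angle between each of vial_17, vial_26, vial_35, vial_44's own z axis and vertical below 0.15 rad and linear speed of each of vial_17, vial_26, vial_35, vial_44 below 0.03 m/s and angular speed of each of vial_17, vial_26, vial_35, vial_44 below 0.5 rad/s and contact force between each of vial_17, vial_26, vial_35, vial_44 and the fingers below 0.05 N and horizontal distance between vial_26 and block_26 below 0.009 m and z of vial_26 in the frame of block_26 between 0.017 and 0.027 m and horizontal distance between vial_35 and block_35 below 0.009 m and z of vial_35 in the frame of block_35 between 0.017 and 0.027 m and horizontal distance between vial_44 and block_44 below 0.009 m and z of vial_44 in the frame of block_44 between 0.017 and 0.027 m); the robot touches nothing.
It fails at once if a vial is tipped over (leans more than 0.8 rad) (angle between any of vial_17, vial_26, vial_35, vial_44's own z axis and vertical above 0.8 rad).
It fails at once if a vial is dropped (falls free, faster than 0.75 m/s) ((linear speed of vial_17 above 0.75 m/s and contact force between vial_17 and anything else below 0.01 N) or (linear speed of vial_26 above 0.75 m/s and contact force between vial_26 and anything else below 0.01 N) or (linear speed of vial_35 above 0.75 m/s and contact force between vial_35 and anything else below 0.01 N) or (linear speed of vial_44 above 0.75 m/s and contact force between vial_44 and anything else below 0.01 N)).
It also fails if it takes over 99 s, if anything falls off the work surface, if the arm or the gripper's body presses on something with over 40 N, if the wrist force passes 120 N, or if a joint passes its speed limit or range.

ROBOT

A 6-joint arm with a two-finger parallel gripper is mounted at the origin on the work surface; the furniture and walls round the work are solid. World frame = base frame: x ahead of the robot, y to its left, z up, the work surface at z = 0. Lengths are in m, angles in degrees, forces in N, time in s.
With the tool pointing down it reaches from about 0.4 to 0.825 m from the base axis. Payload 7 kg.
Tool frame: the origin (TCP) lies midway between the tips of the shut fingers; the grasp point (between the pads) lies 19 mm behind it (grip_depth is the distance from the TCP to the grasp point, in m); z points along the fingers, y is the direction in which the jaws open and shut (so a half turn about z gives the same grasp; the last joint's range is limited). The gripper opens to 88 mm and grips with 3 to 60 N. Pads are 19 mm wide; open, the fingers measure 130 mm over their backs; the gripper's body (78 mm by 193 mm) begins 47 mm behind the grasp point.
Start: joints at [82.225, 20.546, 0.682, 0, -70.136, -16.507], TCP at [0.278, 0.615, 0.227] pointing down, gripper open.
Joint ranges: [-176.03, 176.03], [-82.01, 121.73], [-58.28, 71.71], [-173.87, 95.51], [-174.79, -0.11], [-173.66, 173.66]. Speed limits (degrees/s): [136.94, 136.94, 172.46, 180, 180, 180].

INTERFACE

Orientations are given as [roll, pitch, yaw] about the fixed x, y, z axes, in that order (R = Rz(yaw) Ry(pitch) Rx(roll)).
In Python, from plant import * gives the robot as it stands.
- The arm moves only by the shell command python3 -m inch 'ROWS'. ROWS is JSON, a list of rows, each an object of numbers: "ax", "ay", "az": the turn, a rotation vector about the tool's x, y, z in degrees; "dx", "dy", "dz": the shift along the tool's x, y, z in mm; "fingers": the finger opening in mm, from 0 to 87.6. In form: [{"ax": .., "ay": .., "az": .., "dx": .., "dy": .., "dz": .., "fingers": ..}, ...]. A call has 1 to 8 rows; each row is the pose to reach, as a shift and turn from the pose commanded when the call began, along the tool's axes at that moment; what a row does not reach only later rows make up. A row lasts 1/8 s, in which the tool goes at most 62.5 mm and 10.7 degrees, less where a joint would pass 70% of its speed; a pose out of reach is approached as far as the arm can. A call with a gripper value outside its range is refused whole. The fingers move at their own pace and stop on an object; the grip force is fixed at half the most. Time passes only in rows, so rows that repeat a pose let the fingers close. It gives the time, the measured TCP pose, the force and the opening at its end, in the units of the state.
- get_obs(): the state, without advancing time (a new reading comes with each control period).
- snapshot(name): name is "side" or "top" or "wrist"; returns a dict with "image" (384x512x3 uint8, red, green, blue), "fx", "fy", "cx", "cy" (pixels), "rvec" (rotation vector, rad) and "tvec" (3), from world to camera coordinates, as OpenCV has them. Camera axes: x right, y down, z forward; pixel columns grow to the right and rows downward; lengths in m; the calibration is good to about 2 mm. The wrist camera is an equidistant fisheye: a pixel r from the principal point sees the ray r / f radians off the axis. A picture is of the moment at which its call begins. There is no depth.
- close_job(): hands the job in, once; it reports no verdict.
Trained networks look in the newest picture that a camera, given by its name, has taken for a name from the list of things; names that differ only in an ending like _2 or _b are one class to them, and where a whole thing is asked for, a point or a joint stands for the part that bears it (a point fixed in the world has none). Each returns a list of dicts, best first, with "score" (0 to 1); they miss things now and then, are a little off and sometimes report something else, mostly with a low value. They report only what shows in the picture. A call takes as long as a camera call. They do not tell look-alikes from the thing itself.
- search_frame(target, camera): "bbox" ([centre column, centre row, width, height] in pixels, round what is visible of it).
- trace(target, camera): "mask" (384x512 bool, what is visible of it) and "bbox" ([centre column, centre row, width, height] in pixels, round what is visible of it).
- landmark_of(target, camera): "position" ([column, row] in pixels: a listed point, or the origin of a listed thing).
The state is a dict: "clock": time; "joint_pos": joint angles; "qvel": joint speeds; "tau": joint torques, N m; "tool_pos": TCP position; "orientation": TCP orientation; "force": force on the tool from outside, world axes, zero at the start; "moment": the same for the moment, N m; "opening": finger opening in m.
Only numpy, scipy, OpenCV 4.12 (cv2) and the standard library are available. Lean on these libraries where they do the work, as an engineer would, in place of code of your own. Each camera call takes 0.05 s, during which the arm holds its last target.

## Working session

There is one attempt and no reset: what is moved stays moved. The work goes in short steps, Python scripts to look and compute and a shell command to move; the robot and the scene stay as the last step left them, time stands still between calls to the robot, and variables do not carry over. Pictures are saved under pics/ and viewed, and the job is handed in when it is done.

```bash
ls; mkdir -p pics
python3 - <<'E'
from plant import *
import cv2
print(get_obs())
for n in ["side","top","wrist"]:
    s=snapshot(n); cv2.imwrite(f"pics/{n}0.png",s["image"][:,:,::-1]); print(n,{k:v for k,v in s.items() if k!="image"})
    for t in ["vial_17","vial_26","vial_35","vial_44","block_17","block_26","block_35","block_44","carry_rack","heater"]:
        print(t,[( [round(float(x)) for x in d["position"]],round(d["score"],2)) for d in landmark_of(t,n)],[( [round(float(x)) for x in d["bbox"]],round(d["score"],2)) for d in search_frame(t,n)])
E
```

```text
pics
{'clock': 0.0, 'joint_pos': array([ 8.22241288e+01,  2.05916078e+01,  6.34075392e-01, -1.94660494e-02,
       -7.01358394e+01, -1.65060902e+01]), 'qvel': array([-0.06093333,  0.00781246, -0.08996353,  0.05982063, -0.02720876,
        0.03159994]), 'tau': array([-1.28293336e-04, -5.82719064e+01,  2.93063235e+01,  6.99720696e+00,
        7.16366252e-03, -1.52031243e-04]), 'tool_pos': array([0.27741493, 0.61482565, 0.22562509]), 'orientation': array([ 1.79905277e+02, -8.98584292e-03, -2.42885832e+01]), 'force': array([0.00693642, 0.40676801, 0.66571254]), 'moment': array([-0.02044636, -0.05816196, -0.01709612]), 'opening': 0.08726498470348706}
side {'fx': 389.63960520470766, 'fy': 389.63960520470766, 'cx': 257.9192126211732, 'cy': 192.22886977524604, 'rvec': array([ 1.00968326, -2.61047159,  0.86794441]), 'tvec': array([0.40467485, 0.35774473, 0.91544725])}
vial_17 [([289, 153], 0.95), ([311, 170], 0.86), ([299, 183], 0.68), ([272, 167], 0.62), ([328, 159], 0.55), ([286, 190], 0.46)] [([289, 143, 16, 30], 0.94), ([274, 158, 14, 30], 0.87), ([328, 148, 12, 26], 0.77), ([301, 172, 11
[... 4009 characters left out ...]
, 29], 0.6)]
block_44 [([221, 211], 0.95), ([195, 211], 0.94), ([167, 206], 0.87), ([140, 200], 0.78)] [([190, 208, 32, 29], 0.98), ([162, 203, 32, 28], 0.88), ([220, 212, 32, 33], 0.66), ([134, 199, 30, 29], 0.6)]
carry_rack [([332, 212], 0.76)] [([333, 213, 121, 45], 0.82)]
heater [([183, 206], 0.83)] [([178, 205, 119, 64], 0.74)]
wrist {'fx': 297.3186396354542, 'fy': 297.3186396354542, 'cx': 250.8300791546697, 'cy': 189.07495157129256, 'rvec': array([-1.59871194,  2.47223732,  0.3944723 ]), 'tvec': array([ 0.67449716, -0.03943493,  0.39209707])}
vial_17 [] []
vial_26 [] []
vial_35 [] []
vial_44 [] []
block_17 [] []
block_26 [] []
block_35 [] []
block_44 [] []
carry_rack [] []
heater [] []
```

Run:
```python
import cv2
a=cv2.imread("pics/side0.png");b=cv2.imread("pics/top0.png")
cv2.imwrite("pics/top0z.png",cv2.resize(b[130:260,100:420],None,fx=2.5,fy=2.5,interpolation=cv2.INTER_CUBIC))
cv2.imwrite("pics/side0z.png",cv2.resize(a[100:310,150:370],None,fx=2.8,fy=2.8,interpolation=cv2.INTER_CUBIC))
```

```text
(no output)
```

View pics/top0.png

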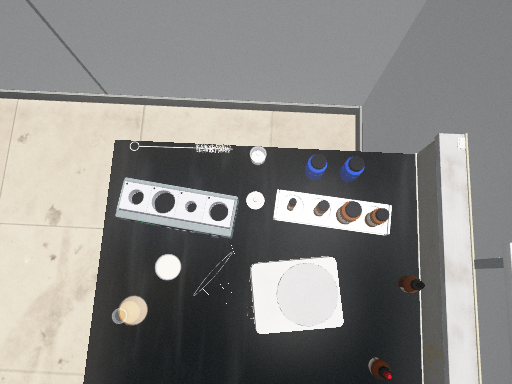

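View pics/side0.png

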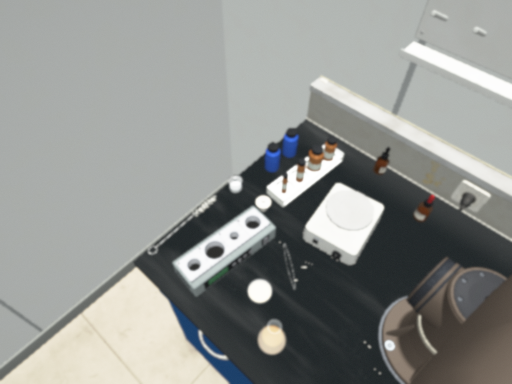

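View pics/wrist0.png

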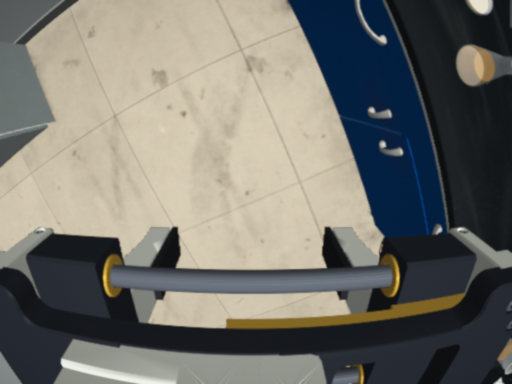

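View pics/top0z.png

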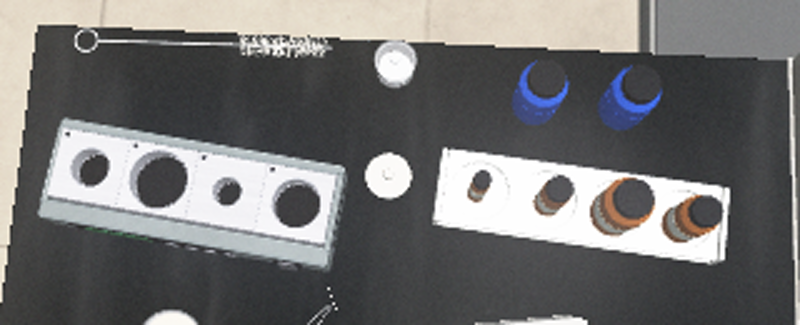

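View pics/side0z.png

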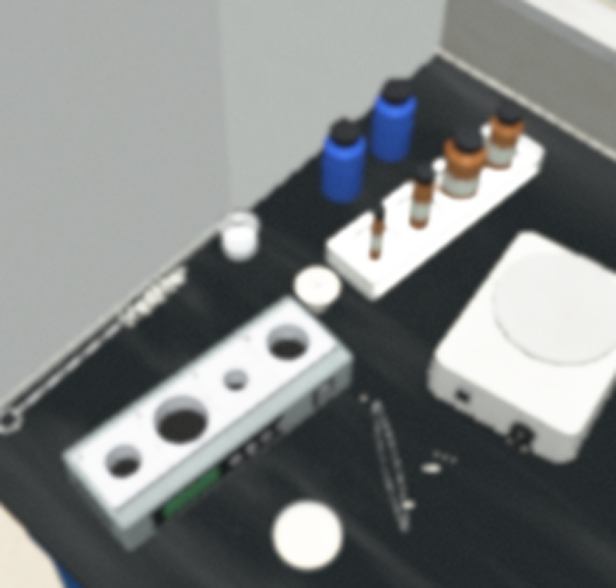

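```bash
cat > h.py <<'E'
import numpy as np, cv2
C={"side":dict(f=389.63960520470766,cx=257.9192126211732,cy=192.22886977524604,r=[1.00968326,-2.61047159,0.86794441],t=[0.40467485,0.35774473,0.91544725]),
"top":dict(f=406.31890980611865,cx=258.48867635612845,cy=188.49660606386414,r=[2.16208695,-2.05569825,0.21209338],t=[-0.05462341,0.56616711,0.86722513])}
def K(c): return np.array([[c["f"],0,c["cx"]],[0,c["f"],c["cy"]],[0,0,1.]])
def back(cam,px,z):
    c=C[cam];R=cv2.Rodrigues(np.array(c["r"]))[0];t=np.array(c["t"])
    px=np.atleast_2d(np.array(px,float))
    d=np.c_[(px[:,0]-c["cx"])/c["f"],(px[:,1]-c["cy"])/c["f"],np.ones(len(px))]@R
    o=-R.T@t
    s=(z-o[2])/d[:,2]
    return o+d*s[:,None]
def proj(cam,P):
    c=C[cam]
    return cv2.projectPoints(np.array(P,float).reshape(-1,3),np.array(c["r"]),np.array(c["t"]),K(c),None)[0].reshape(-1,2)
E
python3 - <<'E'
from h import *
np.set_printoptions(precision=4,suppress=True)
print("cams",[-cv2.Rodrigues(np.array(c["r"]))[0].T@np.array(c["t"]) for c in C.values()])
print("blocks top",back("top",[[134,199],[162,203],[190,208],[220,212]],.062))
print("blocks side",back("side",[[195,267],[212,251],[236,235],[251,224]],.062))
print("rack",back("top",[[332,212]],0),back("side",[[304,175]],0),"heater",back("top",[[183,206]],0),back("side",[[224,251]],0))
print("vial feet",back("top",[[291,210],[320,211],[341,218],[370,218]],.006))
E
```

```text
cams [array([0.1399, 0.4707, 0.9427]), array([ 0.3783, -0.0367,  0.965 ])]
blocks top [[0.5292 0.2536 0.062 ]
 [0.5232 0.1895 0.062 ]
 [0.515  0.1255 0.062 ]
 [0.5094 0.0575 0.062 ]]
blocks side [[0.5263 0.2526 0.062 ]
 [0.5273 0.1939 0.062 ]
 [0.5149 0.1196 0.062 ]
 [0.5088 0.0686 0.062 ]]
rack [[ 0.5319 -0.2042  0.    ]] [[ 0.5344 -0.2032  0.    ]] heater [[0.5284 0.1539 0.    ]] [[0.5306 0.1526 0.    ]]
vial feet [[ 0.5308 -0.1055  0.006 ]
 [ 0.5319 -0.1746  0.006 ]
 [ 0.5176 -0.2247  0.006 ]
 [ 0.5211 -0.2935  0.006 ]]
```

```bash
cat >> h.py <<'E'
def ortho(cam,img,x0,y0,w,h,z,s=2500):
    # image: col -> -y , row -> -x ; origin top-left = (x0,y0) max x, max y ; w along y, h along x (m)
    u,v=np.meshgrid(np.arange(int(w*s)),np.arange(int(h*s)))
    P=np.stack([x0-v/s,y0-u/s,np.full(u.shape,z)],-1)
    p=proj(cam,P).reshape(u.shape+(2,)).astype(np.float32)
    return cv2.remap(img,p[...,0],p[...,1],cv2.INTER_CUBIC)
E
python3 - <<'E'
from h import *
for n in ["top","side"]:
    im=cv2.imread(f"pics/{n}0.png")
    o=ortho(n,im,.60,.31,.32,.16,.062); 
    for x in np.arange(.46,.6,.02): cv2.line(o,(0,int((.6-x)*2500)),(6,int((.6-x)*2500)),(0,0,255),1)
    for y in np.arange(0,.31,.02): cv2.line(o,(int((.31-y)*2500),0),(int((.31-y)*2500),6),(0,0,255),1)
    o2=ortho(n,im,.60,-.04,.32,.14,.03)
    cv2.imwrite(f"pics/or_{n}.png",np.vstack([o[:290],o2[:310]]))
E
```

```text
(no output)
```

View pics/or_top.png

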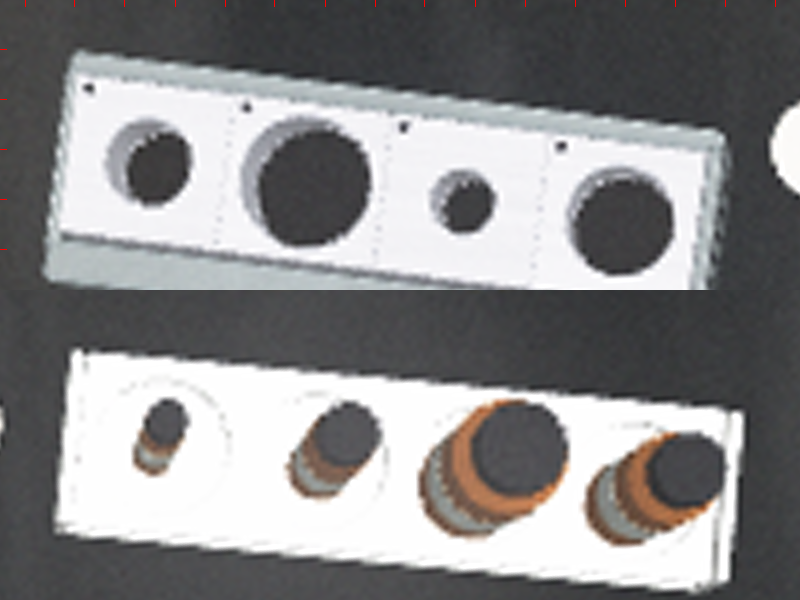

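View pics/or_side.png

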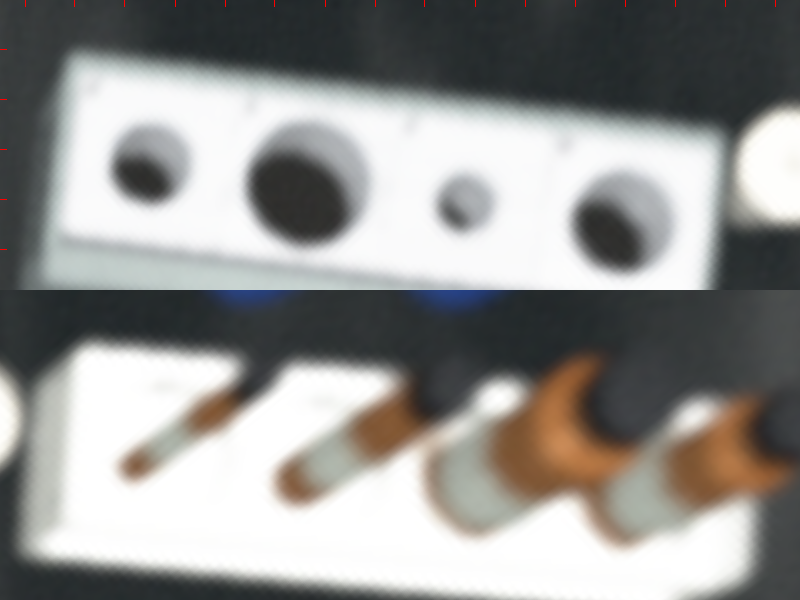

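Run:
```python
from h import *
np.set_printoptions(precision=4,suppress=True)
# wrist cam pos
R=cv2.Rodrigues(np.array([-1.59871194,2.47223732,0.3944723]))[0]; c=-R.T@np.array([0.67449716,-0.03943493,0.39209707]); print("wristcam",c,"axis",R[2])
yaw=np.radians(-24.3);d=c-np.array([.2774,.6148,.2256]);print("in tool xy",d[0]*np.cos(yaw)+d[1]*np.sin(yaw), d[0]*np.sin(yaw)-d[1]*np.cos(yaw))
H={17:.086,26:.09,44:.098,35:.094}
rows=[]
for n in ["top","side"]:
    im=cv2.imread(f"pics/{n}0.png"); t=[]
    for (d,h),yc in zip(H.items(),[-.105,-.17,-.23,-.295]):
        o=ortho(n,im,.60,yc+.06,.12,.12,.006+h); t.append(o)
    rows.append(np.hstack(t)[:, :])
a=cv2.resize(np.vstack(rows),(800,400)); 
cv2.imwrite("pics/caps.png",a)
```

```text
wristcam [0.3538 0.5804 0.385 ] axis [-0.2837  0.1278 -0.9504]
in tool xy 0.0837719906243062 -7.159447733518648e-05
```

View pics/caps.png

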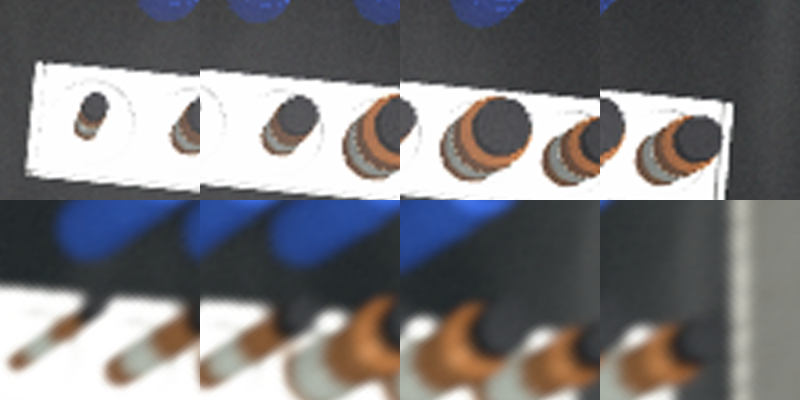

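Run:
```python
from h import *
np.set_printoptions(precision=4,suppress=True)
print("blue",back("top",[[319,161],[354.5,163]],.098))
print("wall base top",back("top",[[418,200],[418,250]],0))
# wall seen in side: base edge & top edge
for y in[-.37,-.385,-.4,-.42,-.45]:
  for z in [0,.1,.15,.2]:
    print(y,z,proj("top",[[.5,y,z]])[0],proj("side",[[.5,y,z]])[0])
s=cv2.imread("pics/side0.png");t=cv2.imread("pics/top0.png")
cv2.imwrite("pics/wall.png",np.hstack([cv2.resize(s[60:260,290:490],(400,400)),cv2.resize(t[120:320,310:510],(400,400))]))
```

```text
blue [[ 0.6288 -0.157   0.098 ]
 [ 0.6281 -0.2354  0.098 ]]
wall base top [[ 0.5715 -0.4109  0.    ]
 [ 0.4518 -0.4073  0.    ]]
-0.37 0 [401.6477 228.7542] [343.6463 151.4145]
-0.37 0.1 [417.7378 223.6739] [349.9054 129.31  ]
-0.37 0.15 [427.2254 220.6783] [353.3617 117.1038]
-0.37 0.2 [437.9192 217.3018] [357.0673 104.0172]
-0.385 0 [407.9791 229.0722] [346.2442 148.9332]
-0.385 0.1 [424.7868 224.0268] [352.642  126.7868]
-0.385 0.15 [434.6978 221.0516] [356.1729 114.564 ]
-0.385 0.2 [445.8691 217.6981] [359.957  101.4652]
-0.4 0 [414.3129 229.3903] [348.8149 146.4779]
-0.4 0.1 [431.8386 224.3797] [355.348  124.2917]
-0.4 0.15 [442.1733 221.425 ] [358.9517 112.0537]
-0.4 0.2 [453.8227 218.0945] [362.8121  98.9436]
-0.42 0 [422.7614 229.8146] [352.201  143.2439]
-0.42 0.1 [441.2454 224.8505] [358.9094 121.0079]
-0.42 0.15 [452.1457 221.9232] [362.6072 108.7512]
-0.42 0.2 [464.433  218.6234] [366.5663  95.628 ]
-0.45 0 [435.4418 230.4514] [357.1931 138.4759]
-0.45 0.1 [455.365  225.5573] [364.1541 116.1721]
-0.45 0.15 [467.1149 222.6709] [367.987  103.8909]
-0.45 0.2 [480.3604 219.4172] [372.0877  90.7517]
```

View pics/wall.png

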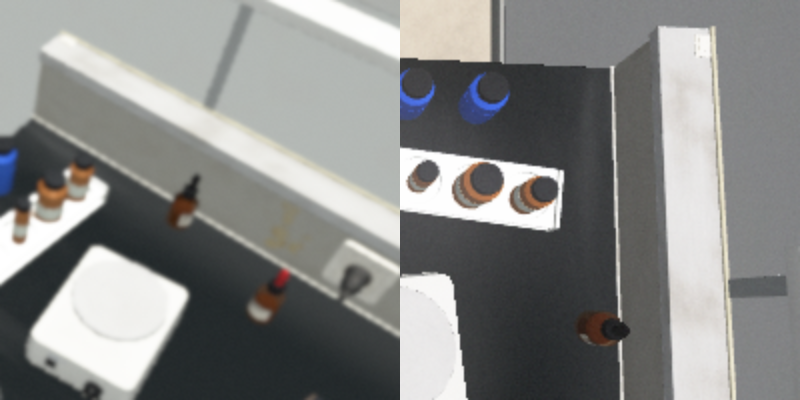

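```bash
python3 -m inch '[{"dx":30,"dy":31,"az":4},{"dx":71,"dy":73,"az":9.5},{"dx":112,"dy":115,"az":15},{"dx":153,"dy":157,"az":20.5},{"dx":194,"dy":199,"az":26},{"dx":235,"dy":241,"az":31.5},{"dx":276,"dy":283,"az":37},{"dx":317,"dy":325,"az":42.5}]'
cat > nxt.py <<'E'
import sys,numpy as np
from plant import get_obs
o=get_obs(); p=o["tool_pos"]; r,pi,y=o["orientation"]
a=np.radians(y); 
np.set_printoptions(precision=4,suppress=True)
print("t",o["clock"],p,o["orientation"],"F",o["force"],"open",round(o["opening"]*1e3,1),"q",o["joint_pos"])
if len(sys.argv)>1:
    x,yy,z,yw=map(float,sys.argv[1:5]); from scipy.spatial.transform import Rotation as Ro
    R=Ro.from_euler("xyz",[r,pi,y],degrees=True); T=Ro.from_euler("xyz",[180,0,yw],degrees=True)
    print("mm",R.inv().apply(np.array([x,yy,z])-p)*1e3,"rot",(R.inv()*T).as_rotvec(degrees=True))
E
python3 nxt.py .537 -.102 .15 -96
```

```text
t 3.15 [0.2776 0.6153 0.2266] [-179.9961    0.0003  -24.2822] F [-0.6533  0.6114 -0.1957] open 87.7 q [ 82.225   20.5461   0.6838   0.0008 -70.1339 -16.5075]
mm [531.4273 547.1599  76.5406] rot [-0.0032  0.0027 71.7178]$[0]: bad value
```

```bash
python3 -m inch '[{"ax":0,"ay":0,"az":4,"dx":30,"dy":31,"dz":0,"fingers":60},{"ax":0,"ay":0,"az":9.5,"dx":71,"dy":73,"dz":0,"fingers":60},{"ax":0,"ay":0,"az":15,"dx":112,"dy":115,"dz":0,"fingers":60},{"ax":0,"ay":0,"az":20.5,"dx":153,"dy":157,"dz":0,"fingers":60},{"ax":0,"ay":0,"az":26,"dx":194,"dy":199,"dz":0,"fingers":60},{"ax":0,"ay":0,"az":31.5,"dx":235,"dy":241,"dz":0,"fingers":60},{"ax":0,"ay":0,"az":37,"dx":276,"dy":283,"dz":0,"fingers":60},{"ax":0,"ay":0,"az":42.5,"dx":317,"dy":325,"dz":0,"fingers":60}]'; 
python3 nxt.py .537 -.102 .15 -96
```

```text
clock: 4.15
tool_pos: [0.4333, 0.1869, 0.227]
orientation: [-179.9, 0.0, -66.9]
force: [1.0, 0.9, 0.0]
opening: 0.0602
t 4.15 [0.4333 0.1869 0.227 ] [-179.9357    0.021   -66.9321] F [1.0056 0.895  0.0006] open 60.2 q [ 47.3299   0.969  -23.9395   0.008  -65.0242 -24.2654]
mm [306.523   17.851   76.9104] rot [-0.0576  0.0369 29.0679]
```

```bash
python3 -m inch '[{"ax":0,"ay":0,"az":5,"dx":50,"dy":3,"dz":0,"fingers":50},{"ax":0,"ay":0,"az":10,"dx":104,"dy":6,"dz":8,"fingers":50},{"ax":0,"ay":0,"az":15,"dx":158,"dy":9,"dz":20,"fingers":50},{"ax":0,"ay":0,"az":20,"dx":212,"dy":12,"dz":32,"fingers":50},{"ax":0,"ay":0,"az":25,"dx":266,"dy":15,"dz":50,"fingers":50},{"ax":0,"ay":0,"az":29,"dx":306,"dy":18,"dz":70,"fingers":50},{"ax":0,"ay":0,"az":29,"dx":306,"dy":18,"dz":77,"fingers":50}]'
python3 - <<'E'
from plant import *
import cv2,pickle
for n in ["top","wrist"]:
    s=snapshot(n); cv2.imwrite(f"pics/{n}1.png",s["image"][:,:,::-1]); pickle.dump(s,open(f"{n}1.pkl","wb"))
E
python3 nxt.py .537 -.102 .045 -96
```

```text
clock: 5.03
tool_pos: [0.5367, -0.102, 0.148]
orientation: [179.9, -0.0, -96.0]
force: [-1.2, 0.2, -0.0]
opening: 0.0499
t 5.125 [ 0.5363 -0.1001  0.1486] [179.8932  -0.0172 -95.8353] F [-0.0771  0.118  -0.2632] open 50.0 q [ 10.0047  12.2542 -21.8576  -0.0152 -55.9956 -15.8315]
mm [  1.8279  -1.0601 103.6175] rot [ 0.1068 -0.0173  0.1647]
```

View pics/wrist1.png

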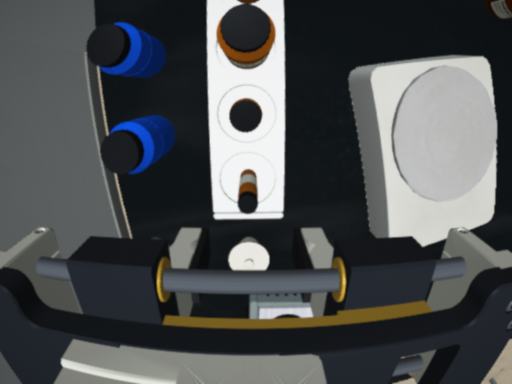

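View pics/top1.png

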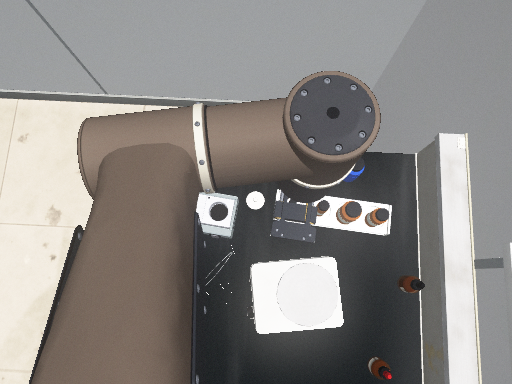

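```bash
cat >> h.py <<'E'
def wback(s,px,z):
    R=cv2.Rodrigues(s["rvec"])[0];o=-R.T@s["tvec"]
    x=(px[0]-s["cx"])/s["fx"];y=(px[1]-s["cy"])/s["fy"];r=np.hypot(x,y)
    d=np.array([x/r*np.sin(r),y/r*np.sin(r),np.cos(r)])@R
    return o+d*(z-o[2])/d[2]
E
python3 - <<'E'
from h import *
import pickle
s=pickle.load(open("wrist1.pkl","rb"))
for px,z in [((248.5,203),.092),((246,114),.096),((247,33),.104)]: print(wback(s,px,z))
im=s["image"][:,:,::-1]; cv2.imwrite("pics/w1z.png",cv2.resize(im[0:220,190:310],None,fx=2.7,fy=2.7))
E
```

```text
[ 0.53613864 -0.10448222  0.092     ]
[ 0.53077995 -0.17223626  0.096     ]
[ 0.52420967 -0.22807354  0.104     ]
```

View pics/w1z.png

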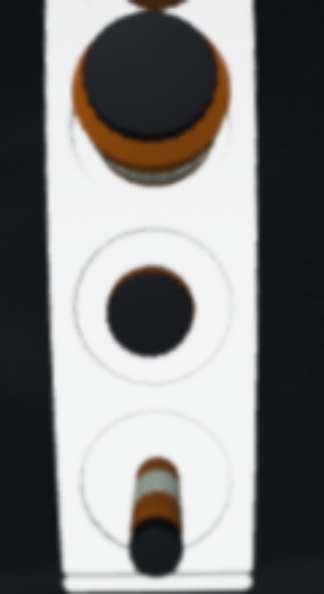

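```bash
python3 -m inch '[{"ax":0,"ay":0,"az":0.2,"dx":3,"dy":-0.5,"dz":25,"fingers":50},{"ax":0,"ay":0,"az":0.2,"dx":3,"dy":-0.5,"dz":65,"fingers":50},{"ax":0,"ay":0,"az":0.2,"dx":3,"dy":-0.5,"dz":95,"fingers":50},{"ax":0,"ay":0,"az":0.2,"dx":3,"dy":-0.5,"dz":103.5,"fingers":50},{"ax":0,"ay":0,"az":0.2,"dx":3,"dy":-0.5,"dz":103.5,"fingers":10},{"ax":0,"ay":0,"az":0.2,"dx":3,"dy":-0.5,"dz":103.5,"fingers":10},{"ax":0,"ay":0,"az":0.2,"dx":3,"dy":-0.5,"dz":103.5,"fingers":10},{"ax":0,"ay":0,"az":0.2,"dx":3,"dy":-0.5,"dz":103.5,"fingers":10}]'; python3 nxt.py .537 -.102 .045 -96
```

```text
clock: 6.12
tool_pos: [0.5376, -0.1027, 0.0468]
orientation: [-179.9, 0.0, -96.0]
force: [-0.2, -0.1, 1.9]
opening: 0.0165
t 6.125 [ 0.5376 -0.1027  0.0468] [-179.9331    0.0147  -95.9809] F [-0.2137 -0.1254  1.9289] open 16.5 q [  9.7041  19.3039 -28.1938   0.0059 -42.4339 -15.6894]
mm [-0.6221  0.629   1.7598] rot [-0.0669  0.0147  0.0191]
```

```bash
python3 -m inch '[{"ax":0,"ay":0,"az":0,"dx":0,"dy":0,"dz":-20,"fingers":10},{"ax":0,"ay":0,"az":0,"dx":-5,"dy":1,"dz":-60,"fingers":10},{"ax":0,"ay":0,"az":0,"dx":-45,"dy":8,"dz":-85,"fingers":10},{"ax":0,"ay":0,"az":0,"dx":-100,"dy":18,"dz":-85,"fingers":10},{"ax":0,"ay":0,"az":0,"dx":-155,"dy":29,"dz":-85,"fingers":10},{"ax":0,"ay":0,"az":0,"dx":-205,"dy":38,"dz":-80,"fingers":10},{"ax":0,"ay":0,"az":0,"dx":-224,"dy":42,"dz":-70,"fingers":10},{"ax":0,"ay":0,"az":0,"dx":-224,"dy":42,"dz":-70,"fingers":10}]'
python3 - <<'E'
from plant import *
import cv2,pickle
for n in ["side","wrist"]:
    s=snapshot(n); cv2.imwrite(f"pics/{n}2.png",s["image"][:,:,::-1]); pickle.dump(s,open(f"{n}2.pkl","wb"))
    im=s["image"][:,:,::-1]
    if n=="side": cv2.imwrite("pics/side2z.png",cv2.resize(im[150:300,150:300],(600,600),interpolation=cv2.INTER_CUBIC))
E
python3 nxt.py .5192 .1243 .0748 -96
```

```text
clock: 7.12
tool_pos: [0.5181, 0.1252, 0.1153]
orientation: [179.9, -0.0, -95.9]
force: [-0.9, -0.4, 0.8]
opening: 0.0162
t 7.225 [0.5186 0.1239 0.1159] [179.9667  -0.033  -95.9797] F [ 0.3041  0.2724 -0.8118] open 16.0 q [ 34.5209  13.1269 -25.7112   0.0044 -51.2087 -40.5034]
mm [-0.5338 -0.6186 41.1163] rot [ 0.0333 -0.033   0.0203]
```

View pics/wrist2.png

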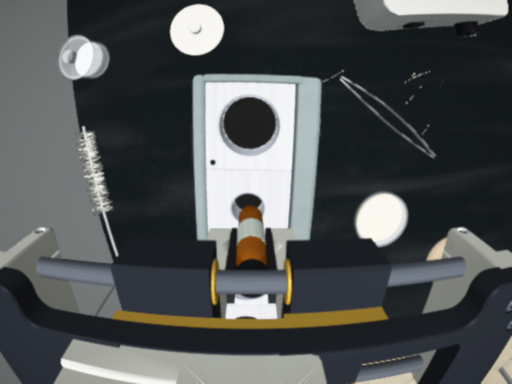

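View pics/side2z.png

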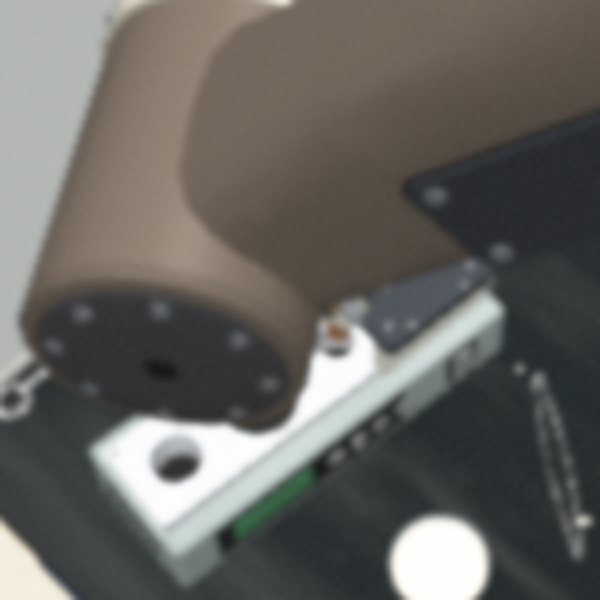

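```bash
cat >> h.py <<'E'
def wproj(s,P):
    R=cv2.Rodrigues(s["rvec"])[0];c=np.atleast_2d(P)@R.T+s["tvec"]
    n=np.hypot(c[:,0],c[:,1]);th=np.arctan2(n,c[:,2])
    return np.c_[s["cx"]+s["fx"]*th*c[:,0]/n, s["cy"]+s["fy"]*th*c[:,1]/n]
def circ(x,y,z,d,n=72):
    a=np.linspace(0,2*np.pi,n); return np.c_[x+d/2*np.cos(a),y+d/2*np.sin(a),np.full(n,z)]
def draw(im,s,P,col,k,x0,y0):
    p=(wproj(s,P)-[x0,y0]+.5)*k-.5
    cv2.polylines(im,[np.round(p).astype(np.int32)],False,col,1,cv2.LINE_AA)
B={26:(.5346,.2505),44:(.5274,.187),17:(.5192,.1243),35:(.5118,.0614)}
E
cat > ov.py <<'E'
import sys,pickle
from h import *
# ov.py pkl x0 y0 x1 y1 out vialdia vx vy footz
f=sys.argv[1];x0,y0,x1,y1=map(int,sys.argv[2:6]);out=sys.argv[6]
s=pickle.load(open(f,"rb"));k=600/max(x1-x0,y1-y0);k=min(k,6)
im=cv2.resize(np.ascontiguousarray(s["image"][y0:y1,x0:x1,::-1]),None,fx=k,fy=k,interpolation=cv2.INTER_CUBIC)
for d,(x,y) in B.items(): draw(im,s,circ(x,y,.062,(d+9)/1000),(0,255,0),k,x0,y0)
if len(sys.argv)>7:
    d,vx,vy,fz=map(float,sys.argv[7:11]); draw(im,s,circ(vx,vy,fz,d/1000),(0,0,255),k,x0,y0); draw(im,s,circ(vx,vy,fz+.004,d/1000),(255,0,255),k,x0,y0)
cv2.imwrite(out,im)
E
python3 ov.py wrist2.pkl 190 60 330 250 pics/ov2.png 17 .5186 .1239 .0751
```

```text
(no output)
```

View pics/ov2.png

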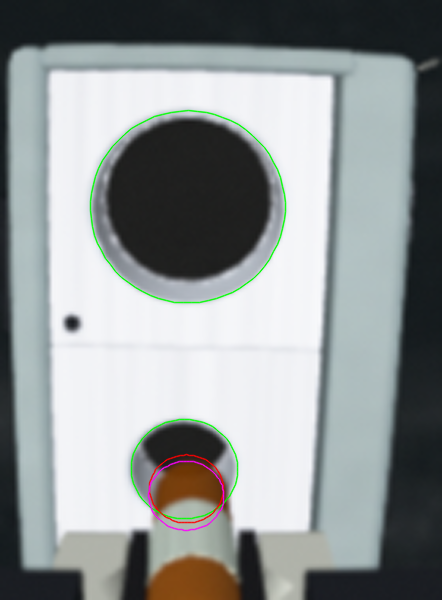

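```bash
python3 -m inch '[{"ax":0,"ay":0,"az":0,"dx":0,"dy":-0.5,"dz":12,"fingers":10},{"ax":0,"ay":0,"az":0,"dx":0,"dy":-0.5,"dz":27,"fingers":10},{"ax":0,"ay":0,"az":0,"dx":0,"dy":-0.5,"dz":36,"fingers":10},{"ax":0,"ay":0,"az":0,"dx":0,"dy":-0.5,"dz":39.5,"fingers":10},{"ax":0,"ay":0,"az":0,"dx":0,"dy":-0.5,"dz":40,"fingers":10}]'; python3 nxt.py .5192 .1243 .0748 -96
```

```text
clock: 7.85
tool_pos: [0.5192, 0.1243, 0.0758]
orientation: [180.0, -0.0, -96.0]
force: [-0.6, 0.2, 0.3]
opening: 0.0165
t 7.85 [0.5192 0.1243 0.0758] [179.9784  -0.0232 -95.983 ] F [-0.6405  0.1537  0.262 ] open 16.5 q [ 34.5193  16.0278 -28.1725   0.005  -45.8312 -40.5058]
mm [0.0131 0.0405 0.9779] rot [ 0.0216 -0.0232  0.017 ]
```

```bash
python3 -m inch '[{"ax":0,"ay":0,"az":0,"dx":0,"dy":0,"dz":1.2,"fingers":10},{"ax":0,"ay":0,"az":0,"dx":0,"dy":0,"dz":1.2,"fingers":40},{"ax":0,"ay":0,"az":0,"dx":0,"dy":0,"dz":1.2,"fingers":50},{"ax":0,"ay":0,"az":0,"dx":0,"dy":0,"dz":1.2,"fingers":50},{"ax":0,"ay":0,"az":0,"dx":0,"dy":0,"dz":-15,"fingers":55},{"ax":0,"ay":0,"az":0,"dx":0,"dy":0,"dz":-60,"fingers":55},{"ax":0,"ay":0,"az":0,"dx":0,"dy":0,"dz":-78,"fingers":55}]'; python3 nxt.py .532 -.170 .15 -96
python3 - <<'E'
from plant import *
import cv2,pickle
for n in ["wrist"]:
    s=snapshot(n);  pickle.dump(s,open(f"{n}3.pkl","wb"))
E
python3 ov.py wrist3.pkl 190 60 330 250 pics/ov3.png
```

```text
clock: 8.72
tool_pos: [0.5203, 0.1249, 0.1566]
orientation: [-179.8, 0.1, -96.0]
force: [0.5, 0.6, -1.1]
opening: 0.0551
t 8.725 [0.5203 0.1249 0.1566] [-179.8343    0.1001  -95.9632] F [ 0.4644  0.6155 -1.1309] open 55.1 q [ 34.5256  10.6587 -22.781    0.0378 -56.3693 -40.5099]
mm [292.0928 -42.2389   6.228 ] rot [-0.1656  0.1001  0.0366]
```

View pics/ov3.png

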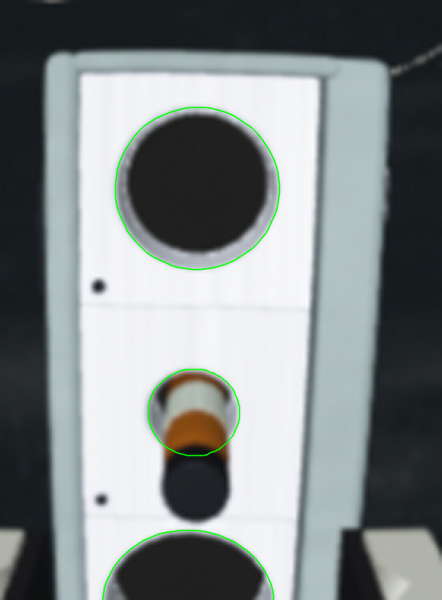

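```bash
python3 -m inch '[{"ax":0,"ay":0,"az":0,"dx":30,"dy":-4,"dz":0,"fingers":55},{"ax":0,"ay":0,"az":0,"dx":85,"dy":-12,"dz":0,"fingers":55},{"ax":0,"ay":0,"az":0,"dx":142,"dy":-20,"dz":0,"fingers":55},{"ax":0,"ay":0,"az":0,"dx":200,"dy":-29,"dz":0,"fingers":55},{"ax":0,"ay":0,"az":0,"dx":255,"dy":-37,"dz":0,"fingers":55},{"ax":0,"ay":0,"az":0,"dx":285,"dy":-41,"dz":3,"fingers":55},{"ax":0,"ay":0,"az":0,"dx":292,"dy":-42,"dz":6,"fingers":55},{"ax":0,"ay":0,"az":0,"dx":292,"dy":-42,"dz":6,"fingers":55}]'
python3 - <<'E'
from plant import *
import cv2,pickle
for n in ["wrist"]:
    s=snapshot(n);  pickle.dump(s,open(f"{n}4.pkl","wb"));im=s["image"][:,:,::-1]; cv2.imwrite("pics/w4z.png",cv2.resize(im[0:260,170:330],None,fx=2.3,fy=2.3))
E
python3 nxt.py .532 -.170 .045 -96
```

```text
clock: 9.78
tool_pos: [0.5302, -0.1704, 0.1475]
orientation: [179.9, 0.0, -96.0]
force: [-0.0, 0.3, 1.4]
opening: 0.055
t 9.825 [ 0.5304 -0.1699  0.1478] [179.9729   0.0028 -95.9821] F [ 0.3621 -0.8557  0.1321] open 55.2 q [  2.3747  13.2842 -20.593   -0.0081 -56.1492  -8.3523]
mm [ -0.0806  -1.6079 102.8207] rot [0.0271 0.0028 0.0179]
```

View pics/w4z.png

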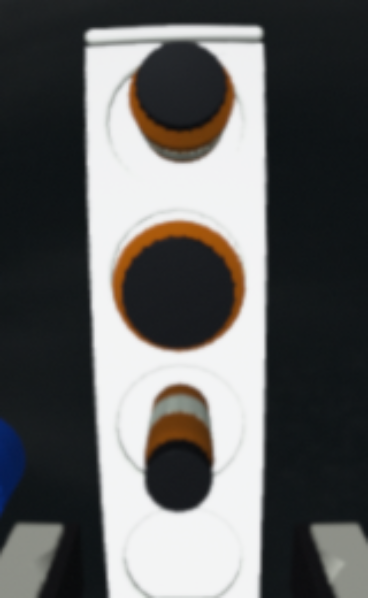

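Run:
```python
from h import *
import pickle
s=pickle.load(open("wrist4.pkl","rb"))
for px,z in [((247.8,207),.096),((247.8,127.4),.104),((248.7,37),.1)]: print(wback(s,px,z))
print(wproj(s,[[.5304,-.1699,.1478]]))
```

```text
[ 0.53096537 -0.17243772  0.096     ]
[ 0.52437707 -0.23305711  0.104     ]
[ 0.51722346 -0.29543643  0.1       ]
[[248.42896825 242.40505912]]
```

```bash
python3 -m inch '[{"ax":0,"ay":0,"az":0,"dx":2,"dy":-1,"dz":25,"fingers":55},{"ax":0,"ay":0,"az":0,"dx":2,"dy":-1,"dz":65,"fingers":55},{"ax":0,"ay":0,"az":0,"dx":2,"dy":-1,"dz":94,"fingers":55},{"ax":0,"ay":0,"az":0,"dx":2,"dy":-1,"dz":102.5,"fingers":55},{"ax":0,"ay":0,"az":0,"dx":2,"dy":-1,"dz":102.5,"fingers":18},{"ax":0,"ay":0,"az":0,"dx":2,"dy":-1,"dz":102.5,"fingers":18},{"ax":0,"ay":0,"az":0,"dx":2,"dy":-1,"dz":102.5,"fingers":18},{"ax":0,"ay":0,"az":0,"dx":2,"dy":-1,"dz":102.5,"fingers":18}]'; python3 nxt.py .5346 .2505 .15 -96
```

```text
clock: 10.82
tool_pos: [0.5319, -0.1725, 0.0465]
orientation: [-179.9, 0.0, -96.0]
force: [0.5, 0.4, 3.6]
opening: 0.0258
t 10.825 [ 0.5319 -0.1725  0.0465] [-179.9104    0.0044  -95.9783] F [0.49   0.3991 3.5668] open 25.8 q [  2.0933  20.2421 -26.7048   0.0121 -42.9637  -8.0805]
mm [-421.0276   41.224  -103.5632] rot [-0.0896  0.0044  0.0217]
```

```bash
python3 -m inch '[{"ax":0,"ay":0,"az":0,"dx":0,"dy":0,"dz":-20,"fingers":18},{"ax":0,"ay":0,"az":0,"dx":-3,"dy":0,"dz":-65,"fingers":18},{"ax":0,"ay":0,"az":0,"dx":-35,"dy":3,"dz":-105,"fingers":18},{"ax":0,"ay":0,"az":0,"dx":-85,"dy":8,"dz":-128,"fingers":18},{"ax":0,"ay":0,"az":0,"dx":-140,"dy":14,"dz":-140,"fingers":18},{"ax":0,"ay":0,"az":0,"dx":-198,"dy":19,"dz":-143,"fingers":18},{"ax":0,"ay":0,"az":0,"dx":-256,"dy":25,"dz":-143,"fingers":18},{"ax":0,"ay":0,"az":0,"dx":-312,"dy":31,"dz":-143,"fingers":18}]'; python3 nxt.py .5346 .2505 .12 -96
```

```text
clock: 11.82
tool_pos: [0.5328, 0.1429, 0.1891]
orientation: [-180.0, 0.0, -96.0]
force: [1.1, -0.1, -1.3]
opening: 0.0252
t 11.825 [0.5328 0.1429 0.1891] [-179.9583    0.04    -95.982 ] F [ 1.0639 -0.1382 -1.3084] open 25.2 q [ 35.3631  10.5723 -18.1832  -0.0029 -61.1868 -41.3437]
mm [-107.1334    9.4316   69.1809] rot [-0.0417  0.04    0.018 ]
```

```bash
python3 -m inch '[{"ax":0,"ay":0,"az":0,"dx":-50,"dy":5,"dz":0,"fingers":18},{"ax":0,"ay":0,"az":0,"dx":-92,"dy":9,"dz":20,"fingers":18},{"ax":0,"ay":0,"az":0,"dx":-108,"dy":9.5,"dz":50,"fingers":18},{"ax":0,"ay":0,"az":0,"dx":-108,"dy":9.5,"dz":70,"fingers":18},{"ax":0,"ay":0,"az":0,"dx":-108,"dy":9.5,"dz":70,"fingers":18}]'
python3 - <<'E'
from plant import *
import pickle
s=snapshot("wrist");  pickle.dump(s,open("wrist5.pkl","wb"))
E
python3 nxt.py .5346 .2505 .0745 -96;python3 ov.py wrist5.pkl 170 60 330 250 pics/ov5.png 26 .5346 .2505 .0795
```

```text
clock: 12.45
tool_pos: [0.5338, 0.2488, 0.117]
orientation: [179.9, -0.1, -96.0]
force: [-0.6, 0.7, 0.6]
opening: 0.0251
t 12.5 [0.5347 0.2491 0.1184] [179.9575  -0.063  -95.9802] F [-0.0069 -0.0408  0.1148] open 25.4 q [ 43.9641  17.9    -18.4596   0.0099 -53.7159 -49.9502]
mm [-1.4181  0.1648 43.9174] rot [ 0.0425 -0.063   0.0198]
```

View pics/ov5.png

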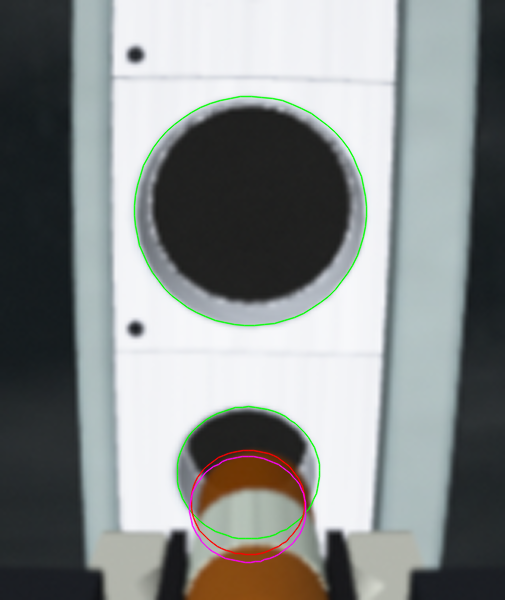

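```bash
python3 -m inch '[{"ax":0,"ay":0,"az":0,"dx":-0.5,"dy":0,"dz":15,"fingers":18},{"ax":0,"ay":0,"az":0,"dx":-0.5,"dy":0,"dz":30,"fingers":18},{"ax":0,"ay":0,"az":0,"dx":-0.5,"dy":0,"dz":39,"fingers":18},{"ax":0,"ay":0,"az":0,"dx":-0.5,"dy":0,"dz":42,"fingers":18},{"ax":0,"ay":0,"az":0,"dx":-0.5,"dy":0,"dz":43,"fingers":18}]'; python3 nxt.py .5346 .2505 .0745 -96
```

```text
clock: 13.12
tool_pos: [0.5351, 0.25, 0.0755]
orientation: [-180.0, -0.0, -96.0]
force: [-1.0, -0.3, -0.7]
opening: 0.0254
t 13.125 [0.5351 0.25   0.0755] [-179.9975   -0.0078  -95.9806] F [-0.9728 -0.2504 -0.7398] open 25.4 q [ 43.9969  20.6588 -21.0137   0.0093 -48.3318 -49.9838]
mm [-0.4956  0.5056  0.9635] rot [-0.0025 -0.0078  0.0194]
```

Lower 1 mm, release, raise; take a check picture.

```bash
python3 -m inch '[{"ax":0,"ay":0,"az":0,"dx":0,"dy":0,"dz":1.2,"fingers":18},{"ax":0,"ay":0,"az":0,"dx":0,"dy":0,"dz":1.2,"fingers":40},{"ax":0,"ay":0,"az":0,"dx":0,"dy":0,"dz":1.2,"fingers":60},{"ax":0,"ay":0,"az":0,"dx":0,"dy":0,"dz":1.2,"fingers":60},{"ax":0,"ay":0,"az":0,"dx":0,"dy":0,"dz":-15,"fingers":70},{"ax":0,"ay":0,"az":0,"dx":0,"dy":0,"dz":-60,"fingers":70},{"ax":0,"ay":0,"az":0,"dx":0,"dy":0,"dz":-80,"fingers":70}]'; python3 nxt.py .5246 -.232 .155 -96
python3 - <<'E'
from plant import *
import pickle
s=snapshot("wrist");  pickle.dump(s,open("wrist6.pkl","wb"))
E
python3 ov.py wrist6.pkl 170 60 330 250 pics/ov6.png
```

```text
clock: 14.0
tool_pos: [0.5361, 0.2507, 0.1594]
orientation: [-179.8, 0.2, -95.9]
force: [0.1, 0.1, -0.3]
opening: 0.0696
t 14.0 [0.5361 0.2507 0.1594] [-179.8085    0.1501  -95.9486] F [ 0.1341  0.0953 -0.2658] open 69.6 q [ 44.0016  15.6223 -15.6818   0.0587 -58.4578 -49.9811]
mm [481.279  -38.5359   3.2965] rot [-0.1915  0.1502  0.0512]
```

View pics/ov6.png

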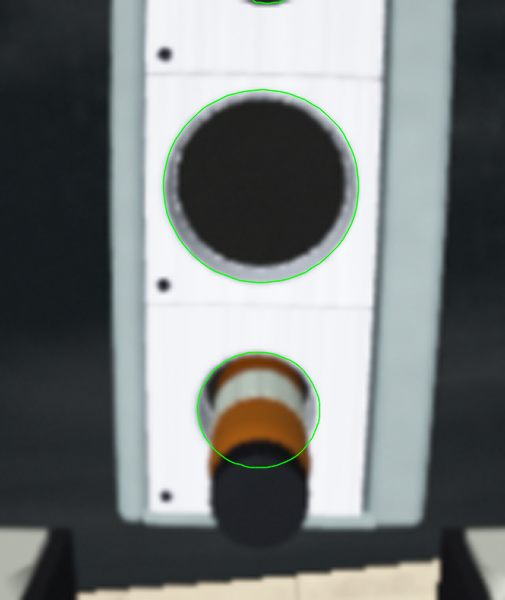

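```bash
python3 -m inch '[{"ax":0,"ay":0,"az":0,"dx":30,"dy":-2,"dz":0,"fingers":72},{"ax":0,"ay":0,"az":0,"dx":85,"dy":-7,"dz":0,"fingers":72},{"ax":0,"ay":0,"az":0,"dx":142,"dy":-11,"dz":0,"fingers":72},{"ax":0,"ay":0,"az":0,"dx":200,"dy":-16,"dz":0,"fingers":72},{"ax":0,"ay":0,"az":0,"dx":258,"dy":-21,"dz":0,"fingers":72},{"ax":0,"ay":0,"az":0,"dx":316,"dy":-25,"dz":0,"fingers":72},{"ax":0,"ay":0,"az":0,"dx":374,"dy":-30,"dz":0,"fingers":72},{"ax":0,"ay":0,"az":0,"dx":430,"dy":-35,"dz":0,"fingers":72}]'; python3 nxt.py .5246 -.232 .155 -96
```

```text
clock: 15.05
tool_pos: [0.5249, -0.1833, 0.1569]
orientation: [-179.9, -0.0, -96.0]
force: [1.2, 0.8, 0.5]
opening: 0.0718
t 15.05 [ 0.5249 -0.1833  0.1569] [-179.906    -0.0031  -95.9688] F [1.1595 0.8419 0.4697] open 71.8 q [  0.9385  12.6184 -20.1559   0.0171 -57.1327  -6.9166]
mm [48.4507 -4.7208  1.9257] rot [-0.094  -0.003   0.0312]
```

```bash
python3 -m inch '[{"ax":0,"ay":0,"az":0,"dx":30,"dy":-3,"dz":0,"fingers":72},{"ax":0,"ay":0,"az":0,"dx":48,"dy":-5,"dz":2,"fingers":72},{"ax":0,"ay":0,"az":0,"dx":48,"dy":-5,"dz":2,"fingers":72}]'
python3 - <<'E'
from plant import *
import cv2,pickle
s=snapshot("wrist");  pickle.dump(s,open("wrist7.pkl","wb"));im=s["image"][:,:,::-1]; cv2.imwrite("pics/w7z.png",cv2.resize(im[60:260,120:380],None,fx=3,fy=3))
from h import *
print(wproj(s,[[.5244,-.231,.104]]))
E
python3 nxt.py .5244 -.232 .045 -96
```

```text
clock: 15.42
tool_pos: [0.5248, -0.2303, 0.1537]
orientation: [180.0, -0.0, -96.1]
force: [-0.6, 0.1, 0.0]
opening: 0.0718
[[249.49234082 209.35755951]]
t 15.475 [ 0.5249 -0.2296  0.1537] [-179.998     0.0062  -96.0172] F [ 0.1866  0.7951 -0.7153] open 71.8 q [ -4.0685  14.3682 -18.2372  -0.0072 -57.3924  -1.9448]
mm [  2.47     0.2088 108.7099] rot [-0.002   0.0062 -0.0172]
```

View pics/w7z.png

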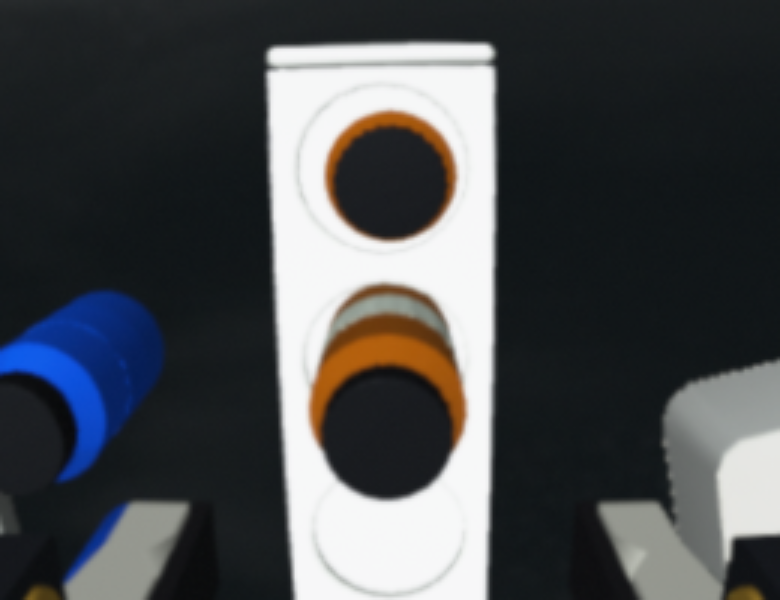

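Run:
```python
import pickle
from h import *
s=pickle.load(open("wrist7.pkl","rb"))
print(wback(s,(249.3,204),.104),wback(s,(120+391/3,60+182/3),.1))
```

```text
[ 0.52408302 -0.23532564  0.104     ] [ 0.51685212 -0.29647198  0.1       ]
```

```bash
python3 -m inch '[{"ax":0,"ay":0,"az":0,"dx":4.5,"dy":0.5,"dz":25,"fingers":72},{"ax":0,"ay":0,"az":0,"dx":4.5,"dy":0.5,"dz":68,"fingers":72},{"ax":0,"ay":0,"az":0,"dx":4.5,"dy":0.5,"dz":98,"fingers":72},{"ax":0,"ay":0,"az":0,"dx":4.5,"dy":0.5,"dz":107.5,"fingers":72},{"ax":0,"ay":0,"az":0,"dx":4.5,"dy":0.5,"dz":107.5,"fingers":36},{"ax":0,"ay":0,"az":0,"dx":4.5,"dy":0.5,"dz":107.5,"fingers":36},{"ax":0,"ay":0,"az":0,"dx":4.5,"dy":0.5,"dz":107.5,"fingers":36},{"ax":0,"ay":0,"az":0,"dx":4.5,"dy":0.5,"dz":107.5,"fingers":36}]'; python3 nxt.py .5274 .187 .19 -96
```

```text
clock: 16.48
tool_pos: [0.5248, -0.2342, 0.0471]
orientation: [-179.9, -0.0, -96.0]
force: [-0.1, 0.4, 3.9]
opening: 0.0436
t 16.475 [ 0.5248 -0.2342  0.0471] [-179.8804   -0.0111  -95.9689] F [-0.0966  0.3809  3.9128] open 43.6 q [ -4.5419  21.3696 -24.7049   0.0204 -43.8062  -1.4417]
mm [-419.1463   40.8758 -143.0247] rot [-0.1196 -0.0111  0.0311]
```

```bash
python3 -m inch '[{"ax":0,"ay":0,"az":0,"dx":0,"dy":0,"dz":-18,"fingers":36},{"ax":0,"ay":0,"az":0,"dx":-3,"dy":0,"dz":-60,"fingers":36},{"ax":0,"ay":0,"az":0,"dx":-33,"dy":3,"dz":-105,"fingers":36},{"ax":0,"ay":0,"az":0,"dx":-82,"dy":8,"dz":-130,"fingers":36},{"ax":0,"ay":0,"az":0,"dx":-138,"dy":13,"dz":-143,"fingers":36},{"ax":0,"ay":0,"az":0,"dx":-196,"dy":19,"dz":-146,"fingers":36},{"ax":0,"ay":0,"az":0,"dx":-254,"dy":25,"dz":-146,"fingers":36},{"ax":0,"ay":0,"az":0,"dx":-310,"dy":30,"dz":-146,"fingers":36}]'; python3 nxt.py .5274 .187 .125 -96
```

```text
clock: 17.48
tool_pos: [0.5258, 0.0792, 0.1924]
orientation: [-180.0, 0.0, -96.0]
force: [0.7, -0.7, -1.7]
opening: 0.0435
t 17.475 [0.5258 0.0792 0.1924] [-179.9851    0.0272  -95.9858] F [ 0.6809 -0.681  -1.7225] open 43.5 q [ 29.7004   8.5559 -20.229   -0.0154 -61.1872 -35.6788]
mm [-107.3335    9.672    67.4336] rot [-0.0148  0.0272  0.0142]
```

```bash
python3 -m inch '[{"ax":0,"ay":0,"az":0,"dx":-50,"dy":5,"dz":0,"fingers":36},{"ax":0,"ay":0,"az":0,"dx":-95,"dy":9,"dz":0,"fingers":36},{"ax":0,"ay":0,"az":0,"dx":-108,"dy":9.7,"dz":20,"fingers":36},{"ax":0,"ay":0,"az":0,"dx":-108,"dy":9.7,"dz":55,"fingers":36},{"ax":0,"ay":0,"az":0,"dx":-108,"dy":9.7,"dz":70,"fingers":36},{"ax":0,"ay":0,"az":0,"dx":-108,"dy":9.7,"dz":70,"fingers":36}]'
python3 - <<'E'
from plant import *
import pickle
s=snapshot("wrist");  pickle.dump(s,open("wrist8.pkl","wb"))
E
python3 nxt.py .5274 .187 .0751 -96;python3 ov.py wrist8.pkl 170 60 330 250 pics/ov8.png 44 .5274 .187 .081
```

```text
clock: 18.23
tool_pos: [0.5275, 0.1851, 0.1214]
orientation: [179.9, -0.1, -96.0]
force: [-0.9, 0.6, -0.8]
opening: 0.0431
t 18.275 [0.5283 0.1855 0.1225] [-179.9973   -0.0251  -95.997 ] F [-0.3695  0.7242 -1.6608] open 43.4 q [ 39.399   15.0349 -22.0206   0.0245 -52.9605 -45.4108]
mm [-1.3853  1.0193 47.3702] rot [-0.0027 -0.0251  0.003 ]
```

View pics/ov8.png

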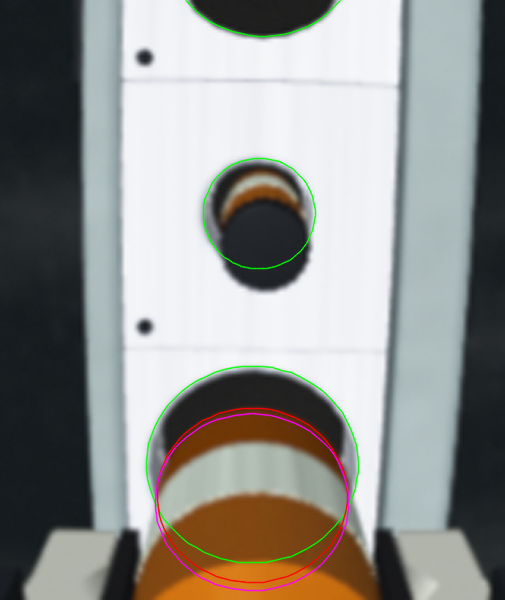

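```bash
python3 -m inch '[{"ax":0,"ay":0,"az":0,"dx":0,"dy":0.5,"dz":15,"fingers":36},{"ax":0,"ay":0,"az":0,"dx":0,"dy":0.5,"dz":32,"fingers":36},{"ax":0,"ay":0,"az":0,"dx":0,"dy":0.5,"dz":42,"fingers":36},{"ax":0,"ay":0,"az":0,"dx":0,"dy":0.5,"dz":45,"fingers":36},{"ax":0,"ay":0,"az":0,"dx":0,"dy":0.5,"dz":46,"fingers":36}]'; python3 nxt.py .5274 .187 .0751 -96
```

```text
clock: 18.9
tool_pos: [0.5277, 0.186, 0.0762]
orientation: [-180.0, 0.0, -96.0]
force: [0.6, -0.4, -1.1]
opening: 0.0434
t 18.9 [0.5277 0.186  0.0762] [-179.9807    0.0096  -95.9785] F [ 0.6024 -0.3705 -1.1214] open 43.4 q [ 39.4646  18.0776 -24.9672   0.0096 -46.9348 -45.4497]
mm [-0.9673  0.4474  1.1464] rot [-0.0193  0.0096  0.0215]
```

```bash
python3 -m inch '[{"ax":0,"ay":0,"az":0,"dx":0,"dy":0,"dz":1.3,"fingers":36},{"ax":0,"ay":0,"az":0,"dx":0,"dy":0,"dz":1.3,"fingers":60},{"ax":0,"ay":0,"az":0,"dx":0,"dy":0,"dz":1.3,"fingers":70},{"ax":0,"ay":0,"az":0,"dx":0,"dy":0,"dz":1.3,"fingers":70},{"ax":0,"ay":0,"az":0,"dx":0,"dy":0,"dz":-15,"fingers":72},{"ax":0,"ay":0,"az":0,"dx":0,"dy":0,"dz":-60,"fingers":72},{"ax":0,"ay":0,"az":0,"dx":0,"dy":0,"dz":-82,"fingers":70}]'; python3 nxt.py .5168 -.2955 .155 -96
python3 - <<'E'
from plant import *
import pickle
s=snapshot("wrist");  pickle.dump(s,open("wrist9.pkl","wb"))
E
python3 ov.py wrist9.pkl 170 60 330 250 pics/ov9.png
```

```text
clock: 19.77
tool_pos: [0.5286, 0.1864, 0.1617]
orientation: [-179.8, 0.1, -96.0]
force: [0.0, 0.1, -1.5]
opening: 0.0704
t 19.775 [0.5286 0.1864 0.1617] [-179.8165    0.1243  -95.9552] F [ 0.0076  0.1259 -1.4673] open 70.4 q [ 39.4665  12.6936 -19.3679   0.0513 -57.7211 -45.4492]
mm [480.5781 -38.2102   5.7906] rot [-0.1834  0.1244  0.0446]
```

View pics/ov9.png

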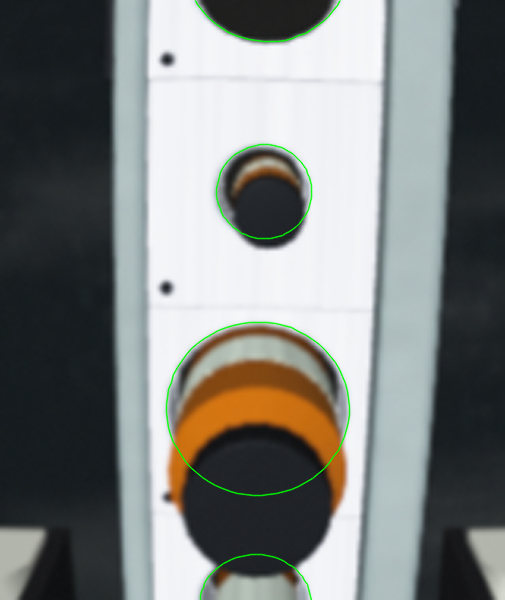

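```bash
python3 -m inch '[{"ax":0,"ay":0,"az":0,"dx":30,"dy":-2,"dz":0,"fingers":65},{"ax":0,"ay":0,"az":0,"dx":85,"dy":-7,"dz":0,"fingers":65},{"ax":0,"ay":0,"az":0,"dx":142,"dy":-11,"dz":0,"fingers":65},{"ax":0,"ay":0,"az":0,"dx":200,"dy":-16,"dz":0,"fingers":65},{"ax":0,"ay":0,"az":0,"dx":258,"dy":-21,"dz":0,"fingers":65},{"ax":0,"ay":0,"az":0,"dx":316,"dy":-25,"dz":0,"fingers":65},{"ax":0,"ay":0,"az":0,"dx":374,"dy":-30,"dz":0,"fingers":65},{"ax":0,"ay":0,"az":0,"dx":430,"dy":-35,"dz":0,"fingers":65}]'; python3 nxt.py .5168 -.2955 .155 -96
```

```text
clock: 20.82
tool_pos: [0.5175, -0.2475, 0.1594]
orientation: [-179.9, -0.0, -96.0]
force: [1.1, 0.0, -0.0]
opening: 0.0648
t 20.825 [ 0.5175 -0.2475  0.1594] [-179.9148   -0.0111  -95.976 ] F [ 1.0634  0.0258 -0.0352] open 64.8 q [ -6.0139  14.0821 -17.8128   0.013  -58.0199   0.0311]
mm [47.8578 -4.3102  4.3837] rot [-0.0852 -0.011   0.024 ]
```

```bash
python3 -m inch '[{"ax":0,"ay":0,"az":0,"dx":30,"dy":-3,"dz":0,"fingers":65},{"ax":0,"ay":0,"az":0,"dx":48,"dy":-4.5,"dz":4,"fingers":65},{"ax":0,"ay":0,"az":0,"dx":48,"dy":-4.5,"dz":4,"fingers":65}]'
python3 - <<'E'
from plant import *
import cv2,pickle
s=snapshot("wrist");  pickle.dump(s,open("wrist10.pkl","wb"));im=s["image"][:,:,::-1]; cv2.imwrite("pics/w10z.png",cv2.resize(im[60:260,120:380],None,fx=3,fy=3))
from h import *
print(wproj(s,[[.5168,-.2955,.1]]))
E
python3 nxt.py .5168 -.2955 .045 -96
```

```text
clock: 21.2
tool_pos: [0.5166, -0.2942, 0.1538]
orientation: [180.0, 0.0, -96.1]
force: [-1.2, 0.4, -0.5]
opening: 0.0648
[[248.66297923 206.65205472]]
t 21.25 [ 0.5168 -0.2935  0.154 ] [179.9797   0.0117 -96.0126] F [-1.3612  0.7232  0.3705] open 65.3 q [-10.7685  16.2773 -15.5112  -0.0117 -58.2328   4.762 ]
mm [  2.0502  -0.2629 108.9939] rot [ 0.0203  0.0117 -0.0126]
```

View pics/w10z.png

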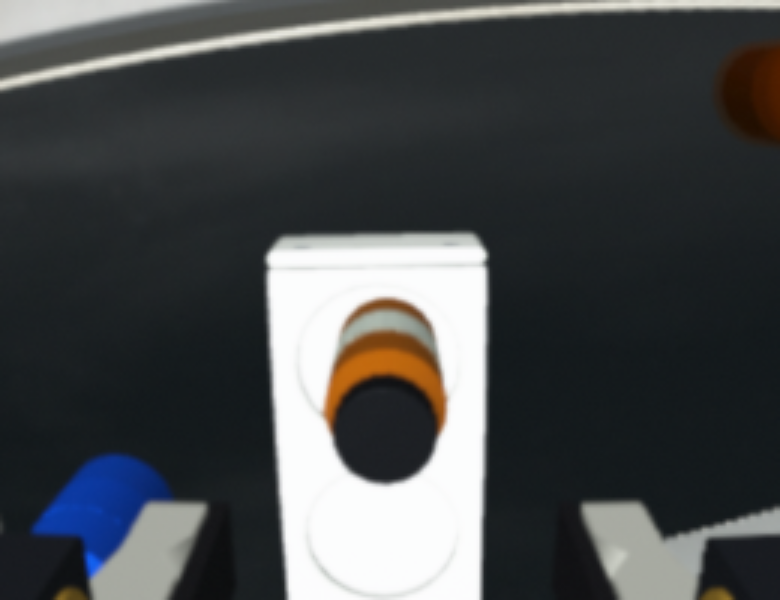

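```bash
python3 -m inch '[{"ax":0,"ay":0,"az":0,"dx":2.5,"dy":0,"dz":25,"fingers":65},{"ax":0,"ay":0,"az":0,"dx":2.5,"dy":0,"dz":68,"fingers":65},{"ax":0,"ay":0,"az":0,"dx":2.5,"dy":0,"dz":98,"fingers":65},{"ax":0,"ay":0,"az":0,"dx":2.5,"dy":0,"dz":107.5,"fingers":65},{"ax":0,"ay":0,"az":0,"dx":2.5,"dy":0,"dz":107.5,"fingers":27},{"ax":0,"ay":0,"az":0,"dx":2.5,"dy":0,"dz":107.5,"fingers":27},{"ax":0,"ay":0,"az":0,"dx":2.5,"dy":0,"dz":107.5,"fingers":27},{"ax":0,"ay":0,"az":0,"dx":2.5,"dy":0,"dz":107.5,"fingers":27}]'; python3 nxt.py .5118 .0614 .12 -96
```

```text
clock: 22.25
tool_pos: [0.5173, -0.2963, 0.0475]
orientation: [-179.9, -0.0, -96.0]
force: [0.3, 0.6, 3.9]
opening: 0.0344
t 22.25 [ 0.5173 -0.2963  0.0475] [-179.9074   -0.0158  -95.9787] F [0.2707 0.6129 3.8961] open 34.4 q [-11.0318  23.007  -21.8523   0.0108 -45.0471   5.0454]
mm [-355.1698   42.5647  -72.6436] rot [-0.0926 -0.0158  0.0213]
```

```bash
python3 -m inch '[{"ax":0,"ay":0,"az":0,"dx":0,"dy":0,"dz":-18,"fingers":27},{"ax":0,"ay":0,"az":0,"dx":-5,"dy":1,"dz":-60,"fingers":27},{"ax":0,"ay":0,"az":0,"dx":-45,"dy":5,"dz":-90,"fingers":27},{"ax":0,"ay":0,"az":0,"dx":-102,"dy":12,"dz":-92,"fingers":27},{"ax":0,"ay":0,"az":0,"dx":-160,"dy":19,"dz":-92,"fingers":27},{"ax":0,"ay":0,"az":0,"dx":-218,"dy":26,"dz":-92,"fingers":27},{"ax":0,"ay":0,"az":0,"dx":-275,"dy":33,"dz":-90,"fingers":27},{"ax":0,"ay":0,"az":0,"dx":-325,"dy":39,"dz":-85,"fingers":27}]'; python3 nxt.py .5118 .0614 .12 -96
```

```text
clock: 23.25
tool_pos: [0.5117, 0.0332, 0.1321]
orientation: [-179.9, 0.0, -96.0]
force: [1.2, -0.4, -1.5]
opening: 0.0341
t 23.25 [0.5117 0.0332 0.1321] [-179.9336    0.0424  -95.9602] F [ 1.1504 -0.3764 -1.4801] open 34.1 q [ 25.6766  10.1576 -27.1194  -0.0016 -52.6443 -31.6359]
mm [-28.0735   2.7989  12.1554] rot [-0.0664  0.0424  0.0397]
```

```bash
python3 -m inch '[{"ax":0,"ay":0,"az":0,"dx":-22,"dy":2,"dz":4,"fingers":27},{"ax":0,"ay":0,"az":0,"dx":-29,"dy":3,"dz":12,"fingers":27},{"ax":0,"ay":0,"az":0,"dx":-29,"dy":3,"dz":12,"fingers":27}]'
python3 - <<'E'
from plant import *
import pickle
s=snapshot("wrist");  pickle.dump(s,open("wrist11.pkl","wb"))
E
python3 nxt.py .5118 .0614 .0755 -96;python3 ov.py wrist11.pkl 170 60 330 250 pics/ov11.png 35 .5118 .0614 .0785
```

```text
clock: 23.62
tool_pos: [0.5112, 0.06, 0.1189]
orientation: [179.9, -0.0, -96.0]
force: [0.0, -0.4, -0.7]
opening: 0.0342
t 23.675 [0.5114 0.0597 0.1192] [179.9479  -0.0333 -95.9964] F [-0.3184 -0.163  -0.4447] open 34.2 q [ 28.5218  11.2895 -27.6682  -0.0027 -51.1042 -34.5166]
mm [-1.7887 -0.2155 43.7238] rot [ 0.0521 -0.0333  0.0036]
```

View pics/ov11.png

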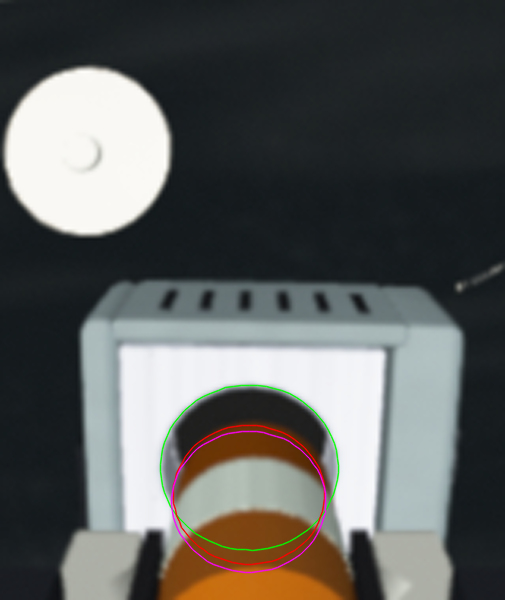

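```bash
python3 -m inch '[{"ax":0,"ay":0,"az":0,"dx":0,"dy":-0.5,"dz":15,"fingers":27},{"ax":0,"ay":0,"az":0,"dx":0,"dy":-0.5,"dz":30,"fingers":27},{"ax":0,"ay":0,"az":0,"dx":0,"dy":-0.5,"dz":39,"fingers":27},{"ax":0,"ay":0,"az":0,"dx":0,"dy":-0.5,"dz":42,"fingers":27},{"ax":0,"ay":0,"az":0,"dx":0,"dy":-0.5,"dz":43,"fingers":27}]'; python3 nxt.py .5118 .0614 .0755 -96
```

```text
clock: 24.3
tool_pos: [0.5124, 0.0602, 0.0764]
orientation: [180.0, -0.0, -96.0]
force: [0.2, 0.0, 0.4]
opening: 0.0344
t 24.3 [0.5124 0.0602 0.0764] [179.99    -0.0105 -95.9853] F [0.2086 0.031  0.3966] open 34.4 q [ 28.5304  14.4678 -30.3729   0.0042 -45.1735 -34.5187]
mm [-1.1028  0.7182  0.8892] rot [ 0.01   -0.0105  0.0147]
```

Lower, release, rise, then back off along the row to see all.

```bash
python3 -m inch '[{"ax":0,"ay":0,"az":0,"dx":0,"dy":0,"dz":1.1,"fingers":27},{"ax":0,"ay":0,"az":0,"dx":0,"dy":0,"dz":1.1,"fingers":50},{"ax":0,"ay":0,"az":0,"dx":0,"dy":0,"dz":1.1,"fingers":65},{"ax":0,"ay":0,"az":0,"dx":0,"dy":0,"dz":1.1,"fingers":65},{"ax":0,"ay":0,"az":0,"dx":0,"dy":0,"dz":-15,"fingers":65},{"ax":0,"ay":0,"az":0,"dx":0,"dy":0,"dz":-60,"fingers":65},{"ax":0,"ay":0,"az":0,"dx":0,"dy":0,"dz":-110,"fingers":65},{"ax":0,"ay":0,"az":0,"dx":0,"dy":0,"dz":-150,"fingers":65}]'
python3 -m inch '[{"ax":0,"ay":0,"az":0,"dx":40,"dy":0,"dz":-10,"fingers":65},{"ax":0,"ay":0,"az":0,"dx":95,"dy":0,"dz":-20,"fingers":65},{"ax":0,"ay":0,"az":0,"dx":150,"dy":0,"dz":-20,"fingers":65},{"ax":0,"ay":0,"az":0,"dx":205,"dy":0,"dz":-20,"fingers":65},{"ax":0,"ay":0,"az":0,"dx":250,"dy":0,"dz":-20,"fingers":65},{"ax":0,"ay":0,"az":0,"dx":280,"dy":0,"dz":-20,"fingers":65},{"ax":0,"ay":0,"az":0,"dx":280,"dy":0,"dz":-20,"fingers":65}]'
python3 - <<'E'
from plant import *
import pickle,cv2
from h import *
o=[]
for n in ["top","side"]:
    s=snapshot(n); im=np.ascontiguousarray(s["image"][:,:,::-1]); cv2.imwrite(f"pics/{n}12.png",im); pickle.dump(s,open(f"{n}12.pkl","wb"))
    k=4;x0,y0,x1,y1=(105,160,305,260) if n=="top" else (160,190,300,300)
    z=cv2.resize(im[y0:y1,x0:x1],None,fx=k,fy=k,interpolation=cv2.INTER_CUBIC)
    for d,(x,y) in B.items():
        H={17:.086,26:.09,44:.098,35:.094}[d]
        for zz,dd,c in [(.062,d+9,(0,255,0)),(.034+H,d*.8,(0,0,255))]:
            p=(proj(n,circ(x,y,zz,dd/1000))-[x0,y0]+.5)*k
            cv2.polylines(z,[p.astype(np.int32)],True,c,1,cv2.LINE_AA)
    cv2.imwrite(f"pics/{n}12z.png",z)
E
```

```text
clock: 25.3
tool_pos: [0.5126, 0.0603, 0.2289]
orientation: [-179.9, 0.0, -96.0]
force: [0.2, 0.7, -0.2]
opening: 0.0649
clock: 26.18
tool_pos: [0.4826, -0.2199, 0.2464]
orientation: [180.0, -0.0, -96.1]
force: [-0.7, 0.1, -0.2]
opening: 0.0653
```

View pics/top12z.png

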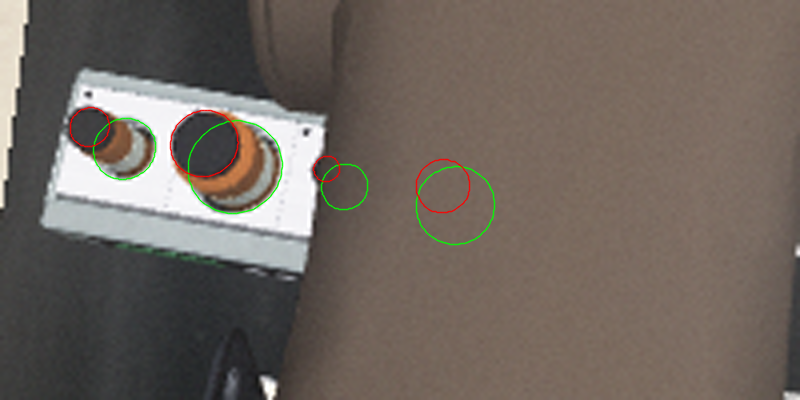

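View pics/side12z.png

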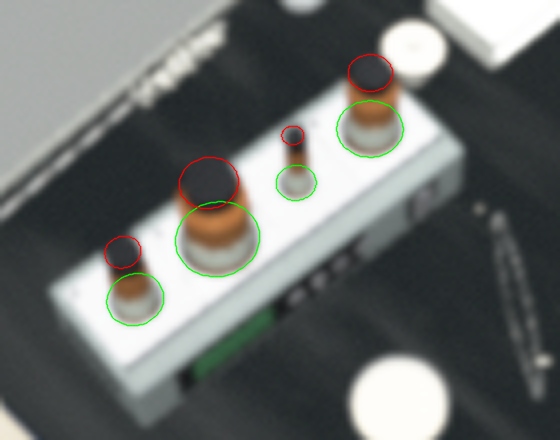

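```bash
python3 -c "
from plant import *
print(get_obs()['force'],get_obs()['clock']); print(close_job())"
```

```text
[-0.04987885  0.25825393  0.33887583] 26.275
the job is handed in; nothing more can be done
None
```

All four amber vials are in the heater, each standing in the bore of its own size: 26, 44, 17 and 35 mm, from the +y end. I released each one on its bore floor, then backed the arm clear and handed the job in at about 26.3 s. The two blue look-alikes were not approached except when I gripped beside them in the rack.

- **Side view:** the last picture shows all four upright. Their caps match the positions predicted for correctly seated vials to about a millimetre or two.
- **Top view:** the arm hid the 17 mm and 35 mm vials. The 26 mm and 44 mm vials that showed matched the prediction.
- **Wrist view:** pictures taken after each release showed the 17, 26 and 44 mm vials inside their bores. I took no such picture for the 35 mm vial, so its only check is the side view.
- **Force:** no unexpected contact forces at any call's end, at most about 4 N while gripping.
- **Disagreements:** the top and wrist cameras differed by 2 to 5 mm along the row on where the vials stood. I allowed for this before grasping. My first move command was refused for missing fields, and the arm did not move.

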